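Sort the dry-erase markers into the colour bins

TASK

Sort the three markers lying on the desk into the desk bins by cap colour, the red-capped ones into the red bin and the blue-capped one into the blue bin, each standing in its bin with the cap up (it may lean on the rim). The floors inside the bins are set to different heights, so lower each marker gently until you feel it touch the bottom before you let go: do not drop it or ram it down. Leave the bins and the other things on the desk where they are.

Things in the scene. Friction and masses are not known exactly. Their poses are not given: they have to be found in the camera images.
- red_marker_a_mid (a point): one of two red-capped markers: dry-erase marker, 150 mm long, square section 16 x 16 mm with rounded edges, 20 to 42 g, white and grey barrel, red cap 50 mm long at one end and a red plug at the other (the tail); lies flat on the desk, cap roughly away from the robot. This point is its centre, 8 mm above the desk; x points along the marker to the cap end, z up as it lies
- red_marker_a_tail (a point): centre of the end face of the red tail plug of the same marker (red_marker_a), 75 mm from its centre along -x; same axes
- red_bin: red open desk bin, loose on the desk, about 0.6 kg; outside 92 mm along its x, 124 mm along its y, 92 mm high, walls 4 mm; blank white label on its front (-x side); origin at the centre of its underside, x to its back, z up. Inside it a cork-coloured floor panel is set by hand to a height unknown in advance: its top lies anywhere from 8 to 34 mm above the desk, and it does not give way under a marker
- red_marker_b_mid (a point): the other red-capped marker, same as the first: dry-erase marker, 150 mm long, square section 16 x 16 mm with rounded edges, 20 to 42 g, white and grey barrel, red cap 50 mm long at one end and a red plug at the other (the tail); lies flat on the desk, cap roughly away from the robot. This point is its centre, 8 mm above the desk; x points along the marker to the cap end, z up as it lies
- red_marker_b_tail (a point): centre of the end face of the red tail plug of the same marker (red_marker_b), 75 mm from its centre along -x; same axes
- blue_marker_mid (a point): the blue-capped marker: dry-erase marker, 150 mm long, square section 16 x 16 mm with rounded edges, 20 to 42 g, white and grey barrel, blue cap 50 mm long at one end and a blue plug at the other (the tail); lies flat on the desk, cap roughly away from the robot. This point is its centre, 8 mm above the desk; x points along the marker to the cap end, z up as it lies
- blue_marker_tail (a point): centre of the end face of the blue tail plug of the same marker (blue_marker), 75 mm from its centre along -x; same axes
- blue_bin: blue open desk bin, loose on the desk, about 0.6 kg; outside 92 mm along its x, 124 mm along its y, 92 mm high, walls 4 mm; blank white label on its front (-x side); origin at the centre of its underside, x to its back, z up. Inside it a cork-coloured floor panel is set by hand to a height unknown in advance: its top lies anywhere from 8 to 34 mm above the desk, and it does not give way under a marker
- stapler: grey-brown stapler, 130 x 34 x 48 mm high, bystander; origin under its centre
- glue_stick: glue stick standing on end, 24 mm across, 92 mm high, bystander; origin under its centre
- eraser: white eraser in a blue sleeve, 21 x 52 x 12 mm, bystander; origin under its centre
- sharpener: small grey metal pencil sharpener, 16 x 26 x 15 mm, bystander; origin under its centre
- binder_clip: black binder clip with wire arms, 50 x 32 x 30 mm high, bystander; origin under its centre
Things that resemble listed ones, but are neither listed nor needed, are in the scene too. Leave any green or orange look-alike of the part that bears red_marker_b_mid alone. What is shaped like the part that bears red_marker_a_mid but turquoise is not meant.

How it is judged:
By the outcome, as a careful person would: the job done as asked, in the order asked, and still so for the second after the job is handed in, with the robot touching nothing.
It also fails if it takes over 72 s, if anything falls off the work surface, if the arm or the gripper's body presses on something with over 40 N, if the wrist force passes 120 N, or if a joint passes its speed limit or range.

ROBOT

A 6-joint arm with a two-finger parallel gripper is mounted at the origin on a cart in front of the work surface, level with it; the furniture and walls round the work are solid. World frame = base frame: x ahead of the robot, y to its left, z up, the work surface at z = 0. Lengths are in m, angles in rad, forces in N, time in s.
With the tool pointing down it reaches from about 0.35 to 0.775 m from the base axis. Payload 7.3 kg.
Tool frame: the origin (TCP) lies midway between the tips of the shut fingers; the grasp point (between the pads) lies 19 mm behind it; z points along the fingers, y is the direction in which the jaws open and shut (so a half turn about z gives the same grasp; the last joint's range is limited). The gripper opens to 92 mm and grips with 3 to 60 N. Pads are 19 mm wide; open, the fingers measure 130 mm over their backs; the gripper's body (75 mm by 190 mm) begins 47 mm behind the grasp point.
Start: joints at [-1.361, 0.342, 1.524, -0, 1.275, -0.146], TCP at [0.183, -0.492, 0.227] pointing down, gripper open.
Joint ranges: [-2.53, 2.53], [-0.77, 2.02], [0.04, 2.7], [-1, 4.14], [0.28, 2.66], [-3.11, 3.11]. Speed limits (rad/s): [2.57, 2.57, 3.14, 3.14, 3.14, 3.14].

INTERFACE

Orientations are given as a unit quaternion [x, y, z, w].
In Python, from bench import manip, imaging gives the robot as it stands. Calls block until the motion is done:
- manip.movep(position, orientation): joint-space move of the TCP to a pose.
- manip.move_linear(position, attitude=None, max_speed=0.15): straight line of the TCP; attitude=None keeps the orientation; max_speed is the mean speed in m/s.
- manip.move_joints(angles): joint-space move.
- manip.gripper_to(opening): finger opening in m; the grip force is fixed at half the most; returns when the fingers have stopped.
- manip.sleep(seconds).
- manip.ik(position, orientation): joint angles nearest the present ones, or None.
- manip.get_state(): the state.
- imaging.read_camera(name): name is "scene" or "top" or "wrist"; returns a dict with "frame" (400x640x3 uint8, red, green, blue), "vertical_fov" (degrees; the focal length in pixels is half the picture's height over the tangent of half this angle, whatever the lens; pixels are square), "cx", "cy" (the principal point, pixels), "k1" (the pictures are not rectified: a ray, as slopes to the right and down, at radius r is drawn at 1 + k1 r^2 times it, then the intrinsics apply), "rvec" (rotation vector, rad) and "tvec" (3), from world to camera coordinates, as OpenCV has them. Camera axes: x right, y down, z forward; pixel columns grow to the right and rows downward; lengths in m; the calibration is good to about 2 mm. A picture is of the moment at which its call begins. There is no depth.
A pose or a line that the arm cannot do raises manip.MotionError and nothing moves.
- manip.hand_in(): hands the job in, once; it reports no verdict.
The state is a dict: "t": time; "qpos": joint angles; "joint_velocities": joint speeds; "joint_efforts": joint torques, N m; "tool_pos": TCP position; "tool_rot": TCP orientation; "ft_force": force on the tool from outside, world axes, zero at the start; "torque": the same for the moment, N m; "finger_gap": finger opening in m.
Only numpy, scipy, OpenCV 4.12 (cv2) and the standard library are available. Lean on these libraries where they do the work, as an engineer would, in place of code of your own. Each camera call takes 0.05 s, during which the arm holds its last target.

## Working session

There is one attempt and no reset: what is moved stays moved. The work goes in short steps, each a Python script; the robot and the scene stay as the last script left them, time stands still between calls to the robot, and variables do not carry over. Pictures are saved under pics/ and viewed, and the job is handed in when it is done.

```bash
ls; mkdir -p pics
python3 - <<'E'
from bench import manip, imaging
import cv2
print(manip.get_state())
for n in ["scene","top","wrist"]:
    c=imaging.read_camera(n)
    cv2.imwrite(f"pics/{n}0.png",c["frame"][:,:,::-1])
    print(n,{k:v for k,v in c.items() if k!="frame"})
E
```

```text
pics
{'t': 0.0, 'qpos': array([-1.36100603e+00,  3.42723291e-01,  1.52503632e+00, -4.70311590e-07,
        1.27540537e+00, -1.46002196e-01]), 'joint_velocities': array([-7.36602571e-04,  4.59817520e-04, -8.11771957e-04, -2.99094408e-04,
        3.06103818e-04,  5.95641399e-05]), 'joint_efforts': array([-2.71181350e-03, -4.31251431e+01, -2.44221997e+01,  7.15353596e-02,
        5.60469856e-02, -1.21575290e-04]), 'tool_pos': array([ 0.18280651, -0.49169836,  0.22603794]), 'tool_rot': array([ 9.84217833e-01,  1.76959428e-01, -2.52945256e-05, -7.85757600e-04]), 'ft_force': array([ 0.65889085, -0.0922515 , -0.4269944 ]), 'torque': array([-0.00216922,  0.04354108,  0.02598846]), 'finger_gap': 0.09159565253142875}
scene {'vertical_fov': 44.36114183630627, 'cx': 319.4426206228738, 'cy': 200.45116659849538, 'k1': 0.03236898476324391, 'rvec': array([ 0.57728465, -2.66254484,  1.16157704]), 'tvec': array([0.47793082, 0.21663338, 1.45829379])}
top {'vertical_fov': 44.763593070651424, 'cx': 323.2554332247101, 'cy': 199.68250471425972, 'k1': 0.0399539766842516, 'rvec': array([ 2.12098077, -2.13191284,  0.16908964]), 'tvec': array([-0.03822089,  0.57887861,  1.4859878 ])}
wrist {'vertical_fov': 70.98995640377304, 'cx': 317.6422019057413, 'cy': 197.4690227803326, 'k1': -0.033024414078450526, 'rvec': array([-2.39161855,  1.66148507,  0.22658556]), 'tvec': array([-0.52514378, -0.03472594,  0.38990864])}
```

View pics/scene0.png

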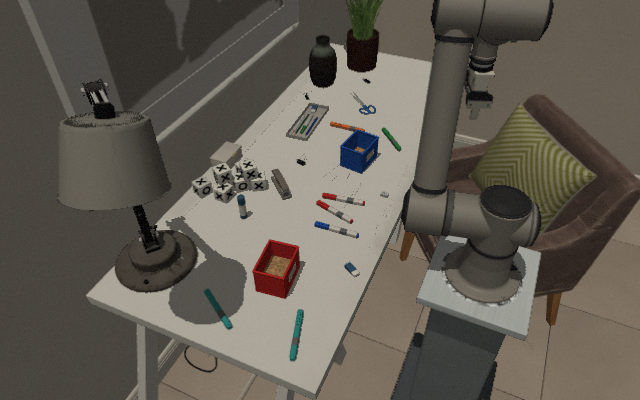

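View pics/top0.png

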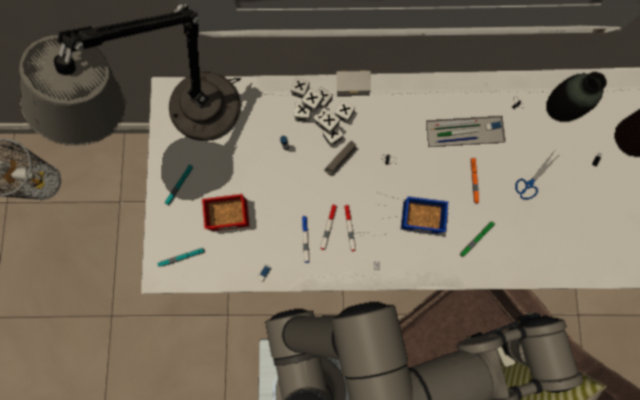

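View pics/wrist0.png

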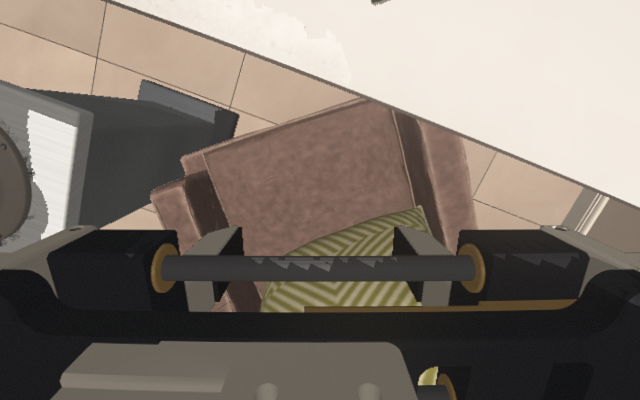

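The scene view shows the three candidate markers: blue at about (335,229), red at (335,211) and red at (343,199). In the top view they are at (305,240), (328,228) and (350,228).

The look-alikes in the top view are turquoise at (179,184) and (181,257), green at (478,238) and orange at (475,180). There are also pens in a tray at (465,131). The red bin is at (226,212) and the blue bin at (425,215).

```bash
cat > h.py <<'E'
import numpy as np, cv2
from scipy.spatial.transform import Rotation as R
from bench import manip, imaging
def KD(c):
    f=200/np.tan(np.radians(c["vertical_fov"])/2)
    return np.array([[f,0,c["cx"]],[0,f,c["cy"]],[0,0,1.]]),np.array([c["k1"],0,0,0,0.])
def rays(c,px):
    K,D=KD(c); u=cv2.undistortPoints(np.array(px,float).reshape(-1,1,2),K,D).reshape(-1,2)
    Rm=cv2.Rodrigues(c["rvec"])[0]; o=-Rm.T@c["tvec"]
    d=np.c_[u,np.ones(len(u))]@Rm; return o,d/np.linalg.norm(d,axis=1)[:,None]
def plane(c,px,z):
    o,d=rays(c,px); return o+d*((z-o[2])/d[:,2])[:,None]
def proj(c,P):
    K,D=KD(c); return cv2.projectPoints(np.array(P,float).reshape(-1,3),c["rvec"],c["tvec"],K,D)[0].reshape(-1,2)
def tri(cs,pxs):
    A=np.zeros((3,3));b=np.zeros(3);L=[]
    for c,p in zip(cs,pxs):
        o,d=rays(c,[p]);M=np.eye(3)-np.outer(d[0],d[0]);A+=M;b+=M@o;L.append((M,o))
    x=np.linalg.solve(A,b); return x,[float(np.linalg.norm(M@(x-o))) for M,o in L]
def snap(n,name=None):
    c=imaging.read_camera(n)
    if name: cv2.imwrite(f"pics/{name}.png",c["frame"][:,:,::-1])
    return c
def blobs(c,col,amin=15):
    h=cv2.cvtColor(c["frame"],cv2.COLOR_RGB2HSV)
    H,S,V=h[...,0],h[...,1],h[...,2]
    m={'red':((H<8)|(H>172))&(S>130)&(V>50),'blue':(H>105)&(H<128)&(S>120)&(V>40)}[col].astype(np.uint8)
    n,l,s,ce=cv2.connectedComponentsWithStats(m)
    out=[]
    for i in range(1,n):
        if s[i,4]>=amin: out.append((int(s[i,4]),ce[i],s[i,:4],l==i))
    return out
def down(yaw): # tool pointing down, tool y at yaw+90deg
    return R.from_euler('z',yaw)*R.from_quat([1,0,0,0])
E
python3 - <<'E'
from h import *
T=snap("top");S=snap("scene")
for n,c in(("top",T),("scene",S)):
    for col in("red","blue"):
        for a,ce,bb,_ in blobs(c,col,5):
            if 150<ce[0]<550: print(n,col,a,ce.round(1),bb,plane(c,[ce],.008)[0].round(3))
w=snap("wrist");s=manip.get_state()
Rt=R.from_quat(s["tool_rot"]).as_matrix();Rm=cv2.Rodrigues(w["rvec"])[0]
print("cam in tool",Rt.T@(-Rm.T@w["tvec"]-s["tool_pos"]),"cam axes in tool\n",(Rt.T@Rm.T).round(3))
for n,c in(("top",T),("scene",S)):
    b=(280,190,380,270) if n=="top" else (290,180,390,250)
    cv2.imwrite(f"pics/crop_{n}.png",cv2.resize(c["frame"][b[1]:b[3],b[0]:b[2],::-1],None,fx=7,fy=7,interpolation=cv2.INTER_CUBIC))
E
```

```text
top red 659 [225.  211.9] [202 194  47  37] [0.548 0.278 0.008]
top red 61 [332.2 211.6] [329 205   7  14] [ 0.547 -0.07   0.008]
top red 62 [347.3 212.3] [345 205   6  15] [ 0.544 -0.118  0.008]
top blue 519 [425.4 214. ] [402 197  46  36] [ 0.537 -0.369  0.008]
top blue 43 [304.2 223.4] [303 217   4  14] [0.509 0.021 0.008]
scene red 69 [328.8 195.9] [322 193  14   7] [ 0.546 -0.121  0.008]
scene red 64 [322.3 204.4] [317 200  12  10] [ 0.549 -0.073  0.008]
scene red 6 [363.3 202.2] [363 201   2   4] [ 0.425 -0.14   0.008]
scene red 10 [351.  220.5] [350 219   3   4] [ 0.43  -0.041  0.008]
scene red 1581 [275.7 268.9] [252 240  48  59] [0.559 0.241 0.008]
scene blue 23 [311.1 126. ] [306 118  11  17] [ 0.786 -0.483  0.008]
scene blue 1097 [358.2 150.5] [340 130  39  43] [ 0.548 -0.406  0.008]
scene blue 70 [321.3 224.9] [315 221  14   9] [0.511 0.018 0.008]
scene blue 7 [357.  235.1] [356 233   3   5] [0.388 0.012 0.008]
cam in tool [ 0.07065361  0.00061555 -0.15831823] cam axes in tool
 [[ 0.001 -0.964 -0.267]
 [ 1.     0.001  0.   ]
 [-0.    -0.267  0.964]]
```

View pics/crop_scene.png

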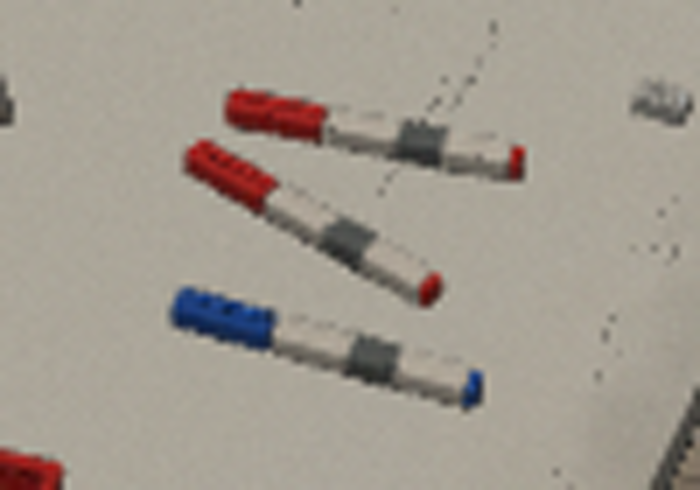

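Run:
```python
from h import *
# feasibility
def lean(az,th): # marker lean th from vertical toward azimuth az
    # tool z = forward az, pitched down th ; tool x = marker cap direction
    z=np.array([np.cos(th)*np.cos(az),np.cos(th)*np.sin(az),-np.sin(th)])
    x=np.array([np.sin(th)*np.cos(az),np.sin(th)*np.sin(az),np.cos(th)])
    return R.from_matrix(np.c_[x,np.cross(z,x),z])
for y,name in((.28,'red'),(-.37,'blue')):
  for th in(0,15,25,35):
    for az in(-30,-15,0,15,30,45,-45):
      q=[manip.ik([x,y,z],lean(np.radians(az),np.radians(th)).as_quat()) for x,z in((.56,.13),(.56,.25))]
      print(name,th,az,[None if k is None else k.round(2).tolist() for k in q])
```

```text
red 0 -30 [None, None]
red 0 -15 [None, None]
red 0 0 [[0.65, 0.97, 2.19, 3.79, 1.59, -1.56], [0.65, 0.64, 2.22, 3.81, 1.35, -1.74]]
red 0 15 [[0.42, 1.0, 2.32, 3.31, 1.75, -1.54], [0.42, 0.63, 2.35, 3.31, 1.41, -1.6]]
red 0 30 [[0.15, 1.02, 2.35, 2.76, 1.78, -1.65], [0.15, 0.63, 2.39, 2.77, 1.45, -1.52]]
red 0 45 [[-0.06, 0.99, 2.27, 2.29, 1.65, -1.66], [-0.06, 0.63, 2.3, 2.28, 1.44, -1.42]]
red 0 -45 [None, None]
red 15 -30 [None, None]
red 15 -15 [None, None]
red 15 0 [[0.63, 0.75, 2.21, 3.81, 1.16, -1.69], [0.63, 0.44, 2.16, 3.96, 0.9, -1.97]]
red 15 15 [[0.42, 0.75, 2.33, 3.3, 1.25, -1.58], [0.42, 0.39, 2.28, 3.34, 0.84, -1.67]]
red 15 30 [[0.16, 0.75, 2.36, 2.78, 1.28, -1.56], [0.16, 0.38, 2.31, 2.69, 0.89, -1.37]]
red 15 45 [[-0.04, 0.75, 2.28, 2.29, 1.23, -1.48], [-0.04, 0.41, 2.24, 2.14, 1.0, -1.14]]
red 15 -45 [None, None]
red 25 -30 [None, None]
red 25 -15 [None, None]
red 25 0 [[0.6, 0.62, 2.17, 3.89, 0.85, -1.84], None]
red 25 15 [[0.41, 0.59, 2.28, 3.32, 0.87, -1.62], [0.41, 0.28, 2.19, 3.44, 0.47, -1.77]]
red 25 30 [[0.19, 0.59, 2.3, 2.75, 0.9, -1.47], [0.19, 0.26, 2.2
[... 2229 characters left out ...]
1.13, 0.76, 1.26, 1.03, 1.66, -0.55]]
blue 25 -45 [[-0.63, 0.62, 2.16, 3.34, 0.77, -1.65], [-0.63, 0.34, 2.08, 3.48, 0.43, -1.82]]
blue 35 -30 [[-0.81, 0.52, 2.09, 2.6, 0.46, -1.24], None]
blue 35 -15 [[-0.95, 0.54, 2.03, 1.97, 0.6, -0.92], [-0.95, 0.31, 1.93, 1.46, 0.55, -0.31]]
blue 35 0 [[-1.05, 0.59, 1.91, 1.55, 0.79, -0.75], [-1.05, 0.38, 1.81, 1.26, 0.84, -0.34]]
blue 35 15 [[-1.1, 0.66, 1.75, 1.26, 1.0, -0.67], [-1.1, 0.48, 1.65, 1.11, 1.11, -0.38]]
blue 35 30 [[-1.11, 0.74, 1.55, 1.05, 1.23, -0.64], [-1.11, 0.58, 1.45, 0.99, 1.36, -0.42]]
blue 35 45 [[-1.09, 0.84, 1.32, 0.91, 1.46, -0.65], [-1.09, 0.7, 1.23, 0.9, 1.6, -0.47]]
blue 35 -45 [[-0.64, 0.53, 2.07, 3.43, 0.42, -1.75], None]
```

The close crop confirms the choice: two markers with red caps and red plugs, and one with a blue cap and plug. All three caps point away from the robot.

Run:
```python
import cv2,numpy as np
T=cv2.imread("pics/top0.png");S=cv2.imread("pics/scene0.png")
def cr(I,x,y,w=60,h=60,f=6): return cv2.resize(I[y:y+h,x:x+w],None,fx=f,fy=f,interpolation=cv2.INTER_CUBIC)
cv2.imwrite("pics/binsT.png",np.hstack([cr(T,195,183),cr(T,395,185)]))
cv2.imwrite("pics/binsS.png",np.hstack([cr(S,247,236,60,64),cr(S,330,124,60,64)]))
```

```text
(no output)
```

View pics/binsT.png

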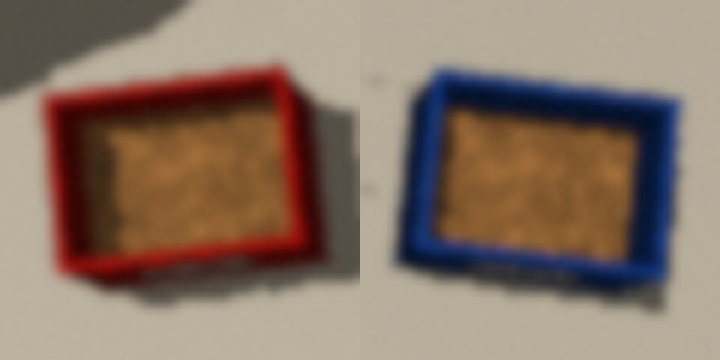

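View pics/binsS.png

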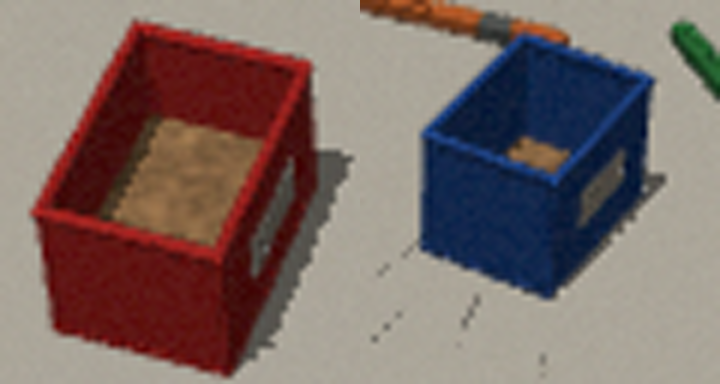

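Run:
```python
from h import *
T=snap("top");S=snap("scene")
def px(l,ox,oy): return [((x+.5)/6-.5+ox,(y+.5)/6-.5+oy) for x,y in l]
# order: back+y, back-y, front-y, front+y
D={'red':(px([(45,98),(285,68),(308,240),(62,268)],195,183),px([(37,212),(137,22),(310,65),(222,262)],247,236)),
'blue':(px([(78,70),(320,100),(305,276),(52,248)],395,185),px([(65,132),(165,37),(292,78),(192,183)],330,124))}
for k,(a,b) in D.items():
    P=[]
    for p,q in zip(a,b):
        x,r=tri([T,S],[p,q]);P.append(x);print(k,x.round(4),np.round(r,4))
    P=np.array(P)
    # plane at z=.092 per view
    for c,l in((T,a),(S,b)):
        Q=plane(c,l,.092)
        yv=(Q[0]+Q[3]-Q[1]-Q[2])/2; xv=(Q[0]+Q[1]-Q[2]-Q[3])/2
        print('  plane',Q.mean(0).round(4),'len y',np.linalg.norm(yv).round(4),'len x',np.linalg.norm(xv).round(4),'yaw x',np.degrees(np.arctan2(xv[1],xv[0])).round(1),'yaw y',(np.degrees(np.arctan2(yv[1],yv[0]))-90).round(1))
    print(' tri centre',P.mean(0))
```

```text
red [0.5759 0.3309 0.0917] [0.0002 0.0002]
red [0.591  0.2084 0.0923] [0.0001 0.0001]
red [0.5028 0.1953 0.0878] [0.0004 0.0004]
red [0.4875 0.3194 0.0882] [0.0015 0.0015]
  plane [0.5393 0.2632 0.092 ] len y 0.1243 len x 0.0893 yaw x 8.3 yaw y 6.6
  plane [0.5381 0.2649 0.092 ] len y 0.124 len x 0.091 yaw x 6.0 yaw y 7.6
 tri centre [0.53925745 0.26350777 0.08999923]
blue [ 0.5799 -0.3002  0.0931] [0.0003 0.0003]
blue [ 0.5639 -0.4231  0.0889] [0.0007 0.0007]
blue [ 0.4744 -0.4106  0.0913] [0. 0.]
blue [ 0.49   -0.2835  0.0938] [0.0013 0.0013]
  plane [ 0.5269 -0.3542  0.092 ] len y 0.1251 len x 0.0917 yaw x -8.8 yaw y -7.1
  plane [ 0.527  -0.3539  0.092 ] len y 0.1222 len x 0.0888 yaw x -8.3 yaw y -8.6
 tri centre [ 0.52706288 -0.35433581  0.09179823]
```

Run:
```python
from h import *
q=down(0).as_quat()
import pickle
t0=manip.get_state()["t"]
L=[]
manip.movep([.50,-.14,.22],q);print(manip.get_state()["t"]-t0)
L.append(snap("wrist","w1"))
manip.gripper_to(.032);print(manip.get_state()["t"]-t0,manip.get_state()["finger_gap"])
manip.move_linear([.50,.0,.22],max_speed=.2);print(manip.get_state()["t"]-t0)
L.append(snap("wrist","w2"))
pickle.dump(L,open("w.pkl","wb"))
for c in L:
  for col in("red","blue"):
    for a,ce,bb,_ in blobs(c,col,25): print(col,a,ce.round(1),bb,plane(c,[ce],.008)[0].round(3))
```

```text
1.7333000000000003
2.85 0.03228339988221887
3.6999999999999997
red 5009 [ 31.1 146.5] [  0 105  76  87] [0.54  0.246 0.008]
red 439 [262.6 139.8] [254 121  18  39] [ 0.546 -0.07   0.008]
red 429 [300.4 141.1] [293 122  16  39] [ 0.544 -0.12   0.008]
blue 4874 [536.  164.8] [454 110 138 103] [ 0.514 -0.438  0.008]
blue 431 [196.9 168.3] [189 151  17  36] [0.509 0.02  0.008]
red 10202 [ 84.  148.5] [  0  99 173 104] [0.536 0.311 0.008]
red 456 [371.2 139.8] [361 121  22  39] [ 0.546 -0.071  0.008]
red 460 [408.5 141.5] [402 123  14  38] [ 0.544 -0.12   0.008]
blue 5023 [599.3 157.7] [556 113  84  95] [ 0.525 -0.387  0.008]
blue 231 [300.4 164.6] [296 151  11  36] [0.514 0.021 0.008]
```

View pics/w1.png

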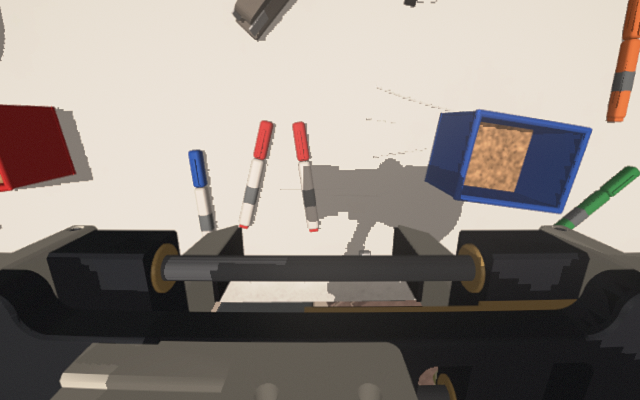

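View pics/w2.png

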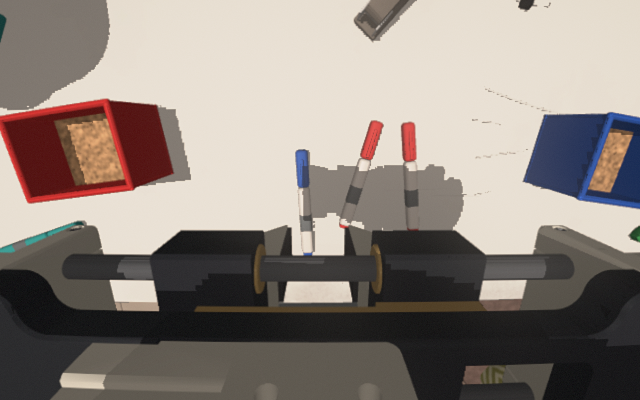

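Wrist view 1 shows the caps clearly: blue (197,168), red (263,140) and red (300,141). In view 2 they are at (302,168), (371,140) and (408,141). Next I triangulate the heights and yaws.

Run:
```python
from h import *
import pickle
L=pickle.load(open("w.pkl","rb"));T=snap("top");S=snap("scene")
tails={'a':(351,220.5),'b':(363.3,202.2),'bl':(357,235.1)}
def near(c,col,P):
    best=min(blobs(c,col,25),key=lambda b:np.linalg.norm(plane(c,[b[1]],.008)[0][:2]-P)); return best
for n,col,P in(('a','red',(.547,-.07)),('b','red',(.544,-.12)),('bl','blue',(.51,.02))):
    B=[near(c,col,P) for c in L]
    x,r=tri(L,[b[1] for b in B]); x2,r2=tri([T,S],[near(c,col,P)[1] for c in(T,S)]) if 0 else (None,None)
    yaw=[]
    for c,b in zip(L,B):
        v,u=np.nonzero(b[3]);Q=plane(c,np.c_[u,v],.012)[:,:2];d=np.linalg.eigh(np.cov(Q.T))[1][:,1];d*=np.sign(d[0]);yaw.append(np.degrees(np.arctan2(d[1],d[0])))
    # blob ends
    t=plane(S,[tails[n]],.008)[0]; d=x-t
    print(n,'cap',x.round(4),np.round(r,4),'pca yaw',np.round(yaw,1),'tail-cap yaw',np.degrees(np.arctan2(d[1],d[0])).round(1),'len',np.linalg.norm(d[:2]).round(4), [plane(c,[b[1]],.012)[0].round(4)[:2] for c,b in zip(L,B)])
c=L[1];h=cv2.cvtColor(c["frame"],cv2.COLOR_RGB2HSV);print(h[151:187,304],h[151:187,297][::4])
```

```text
a cap [ 0.5465 -0.0709  0.0107] [0.0001 0.0001] pca yaw [-15.4 -15.1] tail-cap yaw -14.5 len 0.1198 [array([ 0.5464, -0.0711]), array([ 0.5466, -0.0706])]
b cap [ 0.5446 -0.1197  0.01  ] [0. 0.] pca yaw [7.5 7.8] tail-cap yaw 9.7 len 0.121 [array([ 0.5447, -0.1198]), array([ 0.5447, -0.1191])]
bl cap [0.5109 0.0212 0.0049] [0.0024 0.0024] pca yaw [ 2.7 -4.4] tail-cap yaw 4.2 len 0.1228 [array([0.5096, 0.0182]), array([0.5145, 0.0208])]
[[113 134 154]
 [112 138 161]
 [112 137 168]
 [112 139 171]
 [112 141 172]
 [112 139 172]
 [111 141 173]
 [112 140 173]
 [112 141 174]
 [112 135 164]
 [112 135 162]
 [112 139 162]
 [112 138 165]
 [112 134 165]
 [112 136 159]
 [114  97 105]
 [113  93  99]
 [114  92 100]
 [114  89 100]
 [114  93 101]
 [113  91 101]
 [114  93 102]
 [115  93 102]
 [114  93 101]
 [114  94 100]
 [113  98 102]
 [114  93 101]
 [114  89  95]
 [114  88  96]
 [113  90  94]
 [115  83  92]
 [114  85  93]
 [114  90  96]
 [112  91  95]
 [113  94  98]
 [114  83  92]] [[113 132 151]
 [112 140 178]
 [112 140 175]
 [112 140 170]
 [112 132 158]
 [112 124 160]
 [113 106 159]
 [119  49 165]
 [118  26 160]]
```

```bash
cat > fk.py <<'E'
import numpy as np
from scipy.spatial.transform import Rotation as R
def fk(p,q,full=False):
    s4,s6=p[8],p[9]
    Rz=lambda a:R.from_euler('z',a);Ry=lambda a:R.from_euler('y',a)
    A=Rz(q[0]+p[0]);sh=np.array([0,0,p[1]])+A.apply([p[2],0,0])
    B=A*Ry(q[1]+p[10]);el=sh+B.apply([0,0,p[3]])
    C=B*Ry(q[2]+p[11]);wr=el+C.apply([p[4],0,p[5]])
    D=C*Rz(s4*q[3])*Ry(q[4]+p[12]);t=wr+D.apply([p[7],0,p[6]])
    E=D*Rz(s6*q[5]+p[13])
    return (el,wr,t,E) if full else (t,E)
E
python3 - <<'E'
from h import *
from fk import fk
from scipy.optimize import least_squares
rng=np.random.default_rng(0);data=[]
while len(data)<60:
    pos=[rng.uniform(.4,.65),rng.uniform(-.4,.4),rng.uniform(.1,.35)]
    rot=down(rng.uniform(-.6,.6))*R.from_rotvec([rng.uniform(-.5,.5),-rng.uniform(0,1.3),0])
    q=manip.ik(pos,rot.as_quat())
    if q is not None: data.append((q,np.array(pos),rot))
print(np.mean([d[0][3]>1 for d in data]))
best=None
for s4 in(1,-1):
  for s6 in(1,-1):
    for o in(0,np.pi):
      def f(v):
        p=np.r_[v[:8],s4,s6,v[8:]]
        return np.concatenate([np.r_[fk(p,q)[0]-x,.3*(fk(p,q)[1].inv()*r).as_rotvec()] for q,x,r in data])
      s=least_squares(f,[0,.2,0,.4,0,.4,.25,0,0,0,0,o],max_nfev=60)
      if best is None or s.cost<best[0]: best=(s.cost,np.r_[s.x[:8],s4,s6,s.x[8:]])
print(best[0],best[1].round(4)); np.save("fk.npy",best[1])
s=manip.get_state();print(fk(best[1],s["qpos"])[0]-s["tool_pos"])
E
```

```text
0.0
0.024324867894642537 [ 0.1176  0.242   0.0064  0.4993  0.0544  0.3827  0.3143  0.0032  1.
  1.      0.0101  0.0079 -0.0238  1.6602]
[-0.00135805 -0.01786428  0.00011876]
```

```bash
cat > fk.py <<'E'
import numpy as np
from scipy.spatial.transform import Rotation as R
Rz=lambda a:R.from_euler('z',a);Ry=lambda a:R.from_euler('y',a)
def fk(p,q,full=False):
    A=Rz(q[0]+p[0]);sh=A.apply(p[1:4])
    B=A*Ry(q[1]);el=sh+B.apply(p[4:7])
    C=B*Ry(q[2]);wr=el+C.apply(p[7:10])
    Ct=C*R.from_rotvec(p[18:21])*Rz(q[3]);wr2=wr
    D=Ct*Ry(q[4]);m=D.apply(p[10:13])
    E=D*R.from_rotvec(p[15:18])*Rz(q[5])*Rz(p[13]);t=wr+m
    return (el,wr,t,E) if full else (t,E)
E
python3 - <<'E'
from h import *
from fk import fk
from scipy.optimize import least_squares
rng=np.random.default_rng(0);data=[]
while len(data)<90:
    pos=[rng.uniform(.4,.65),rng.uniform(-.4,.4),rng.uniform(.1,.35)]
    rot=down(rng.uniform(-.6,.6))*R.from_rotvec([rng.uniform(-.5,.5),(1 if len(data)%2 else -1)*rng.uniform(0,1.3),0])
    q=manip.ik(pos,rot.as_quat())
    if q is not None: data.append((q,np.array(pos),rot))
print(np.mean([d[0][3]>1 for d in data]))
def f(v): return np.concatenate([np.r_[fk(v,q)[0]-x,.3*(fk(v,q)[1].inv()*r).as_rotvec()] for q,x,r in data])
best=None
for o in(0,np.pi/2,np.pi,-np.pi/2):
  s=least_squares(f,np.r_[0,0,0,.24,0,0,.5,0.05,0,.38,0,0,.31,o,0,0,0,0,0,0,0],max_nfev=80)
  print(o,s.cost)
  if best is None or s.cost<best[0]: best=(s.cost,s.x,s.fun)
print(best[0],best[1].round(4),np.abs(best[2]).max()); np.save("fk.npy",best[1])
s=manip.get_state();print(fk(best[1],s["qpos"])[0]-s["tool_pos"])
E
```

```text
0.12222222222222222
0 2.4439833440720528e-20
1.5707963267948966 3.894301799519686e-20
3.141592653589793 4.442230192291293e-21
-1.5707963267948966 2.3212324108141794e-29
2.3212324108141794e-29 [ 0.     -0.     -2.8982  0.2229  0.      1.3407  0.5062  0.0465  1.634
  0.3796  0.      0.      0.3181 -0.8659  5.2116  0.      0.      2.4367
  0.     -0.     -0.    ] 1.304512053934559e-15
[ 1.11022302e-16  1.67183975e-16 -2.77555756e-17]
```

```bash
cat > plan.py <<'E'
from h import *
from fk import fk
P=np.load("fk.npy")
OFF=0.004 # marker axis behind TCP
S_G=0.115
MK={'a':((.5465,-.0709),-15.0,'red'),'b':((.5446,-.1197),8.6,'red'),'bl':((.5100,.0200),3.5,'blue')}
BIN={'red':((.5387,.264),np.radians(7)),'blue':((.527,-.354),np.radians(-8))}
TH=np.radians(20)
def lean(az,th):
    z=np.array([np.cos(th)*np.cos(az),np.cos(th)*np.sin(az),-np.sin(th)])
    x=np.array([np.sin(th)*np.cos(az),np.sin(th)*np.sin(az),np.cos(th)])
    return R.from_matrix(np.c_[x,np.cross(z,x),z])
def grasp(n):
    c,yw,_=MK[n];yw=np.radians(yw);d=np.array([np.cos(yw),np.sin(yw)])
    g=np.array(c)+d*(S_G-.125)
    return np.r_[g,.008-OFF],down(yw)
def tcp_for_tail(tail,az,th=TH): # tail= centre of tail face, world
    r=lean(az,th); return np.array(tail)+r.apply([S_G,0,OFF]),r
def tail_in_bin(b,bx,by,z):
    c,yw=BIN[b]; v=R.from_euler('z',yw).apply([bx,by,0]); return np.r_[np.array(c)+v[:2],z]
def pts(q):
    el,wr,t,E=fk(P,q,True)
    k=lambda *a:t+E.apply(a)
    return dict(cap=k(.150-S_G,0,-OFF),tail=k(-S_G,0,-OFF),tcp=t,wr=wr,el=el,
      bl=k(-.04,.095,-.066),br=k(-.04,-.095,-.066),cam=k(.09,0,-.16),ub=k(.04,.095,-.15),ub2=k(.04,-.095,-.15))
def check(qs,n=25):
    lo={};ext=[]
    for a,b in zip(qs[:-1],qs[1:]):
        for s in np.linspace(0,1,n):
            for k,v in pts(a+(b-a)*s).items():
                lo.setdefault(k,[]).append(v)
    return {k:(np.min(v,0).round(2).tolist(),np.max(v,0).round(2).tolist()) for k,v in lo.items()}
E
python3 - <<'E'
from plan import *
for n,by in(('b',-.026),('a',.026),('bl',0)):
    b=MK[n][2]
    g,r=grasp(n); ql=manip.ik(g+[0,0,.2],r.as_quat()); qg=manip.ik(g,r.as_quat())
    print(n,g.round(4),'lift',ql.round(2),'grasp',qg.round(2))
    for azd in((0,7,15,25) if b=='red' else (-30,-15,-8,0,10)):
        tail=tail_in_bin(b,0.0,by,.115)
        p,rr=tcp_for_tail(tail,np.radians(azd)); q=manip.ik(p,rr.as_quat())
        p2,_=tcp_for_tail(tail_in_bin(b,0,by,.012),np.radians(azd)); q2=manip.ik(p2,rr.as_quat())
        print(azd,p.round(3),None if q is None else q.round(2),None if q2 is None else q2.round(2))
        if q is not None:
            c=check([ql,q]);print('   ',{k:c[k] for k in c})
E
```

```text
b [ 0.5347 -0.1212  0.004 ] lift [-0.36  0.4   1.5  -0.    1.24  1.06] grasp [-0.36  0.66  1.7  -0.    0.78  1.06]
0 [0.585 0.238 0.222] [ 0.49  0.44  2.18  3.82  0.78 -1.91] [ 0.49  0.71  2.22  3.68  1.03 -1.69]
    {'cap': ([0.57, -0.12, 0.2], [0.67, 0.37, 0.42]), 'tail': ([0.42, -0.14, 0.12], [0.65, 0.39, 0.28]), 'tcp': ([0.53, -0.12, 0.2], [0.67, 0.37, 0.39]), 'wr': ([0.29, -0.12, 0.33], [0.53, 0.24, 0.52]), 'el': ([-0.37, -1.57, 0.68], [0.92, -1.28, 0.69]), 'bl': ([0.51, -0.22, 0.21], [0.67, 0.27, 0.33]), 'br': ([0.48, -0.03, 0.21], [0.56, 0.4, 0.38]), 'cam': ([0.47, -0.11, 0.36], [0.63, 0.24, 0.48]), 'ub': ([0.46, -0.21, 0.31], [0.65, 0.19, 0.4]), 'ub2': ([0.46, -0.02, 0.31], [0.56, 0.34, 0.46])}
7 [0.585 0.243 0.222] [ 0.41  0.42  2.22  3.54  0.75 -1.77] [ 0.41  0.7   2.27  3.45  1.06 -1.63]
    {'cap': ([0.57, -0.12, 0.2], [0.65, 0.35, 0.39]), 'tail': ([0.42, -0.14, 0.12], [0.62, 0.37, 0.25]), 'tcp': ([0.53, -0.12, 0.19], [0.65, 0.36, 0.36]), 'wr': ([0.29, -0.12, 0.33], [0.53, 0.21, 0.52]), 'el': ([-0.37, -1.57, 0.69], [0.8, -1.35, 0.69]), 'bl': ([0.51, -0.22, 0.21], [0.65, 0
[... 6318 characters left out ...]
': ([0.44, -0.45, 0.27], [0.57, -0.07, 0.35]), 'ub2': ([0.44, -0.26, 0.31], [0.53, 0.12, 0.36])}
10 [ 0.569 -0.347  0.222] [-1.12  0.56  1.88  1.54  1.13 -0.82] [-1.12  0.77  1.91  1.65  1.14 -1.08]
    {'cap': ([0.53, -0.35, 0.18], [0.61, 0.02, 0.26]), 'tail': ([0.38, -0.35, 0.11], [0.53, 0.01, 0.21]), 'tcp': ([0.5, -0.35, 0.17], [0.59, 0.02, 0.22]), 'wr': ([0.28, -0.4, 0.33], [0.5, 0.02, 0.52]), 'el': ([-1.29, -1.57, 0.65], [-0.02, -0.92, 0.7]), 'bl': ([0.47, -0.45, 0.17], [0.55, -0.08, 0.27]), 'br': ([0.45, -0.27, 0.21], [0.48, 0.11, 0.27]), 'cam': ([0.45, -0.37, 0.33], [0.59, 0.02, 0.36]), 'ub': ([0.46, -0.46, 0.27], [0.57, -0.07, 0.35]), 'ub2': ([0.43, -0.28, 0.31], [0.53, 0.12, 0.35])}
```

```bash
cat > act.py <<'E'
from plan import *
T=lambda:manip.get_state()["t"]
def pick(n):
    g,r=grasp(n); q=r.as_quat()
    manip.movep(g+[0,0,.06],q)
    manip.move_linear(g+[0,0,0.0],max_speed=.08)
    manip.gripper_to(0.0)
    s=manip.get_state();print("gap",s["finger_gap"],"tcp",s["tool_pos"].round(4),"t",s["t"])
    manip.move_linear(g+[0,0,.16],max_speed=.25)
    print("lifted gap",manip.get_state()["finger_gap"],T())
def ready(n,by,azd,bx=-.001,dy=0):
    b=MK[n][2];p,rr=tcp_for_tail(tail_in_bin(b,bx,by+dy,.120),np.radians(azd))
    manip.movep(p,rr.as_quat()); print("ready t",T())
def lower(b,bx,by,azd,z0,zmin,thr=2.0,step=.001,fast=None):
    go=lambda z,v:manip.move_linear(tcp_for_tail(tail_in_bin(b,bx,by,z),np.radians(azd))[0],max_speed=v)
    go(z0,.12); manip.sleep(.1)
    f0=np.mean([manip.get_state()["ft_force"] for _ in range(3)],axis=0)
    z=z0;hist=[]
    while z>zmin:
        z-=step; go(z,.03)
        s=manip.get_state();f=s["ft_force"]-f0;hist.append(round(float(f[2]),1))
        if f[2]>thr or np.linalg.norm(f)>thr+2: break
    s=manip.get_state()
    print("lower end z",round(z,4),"f",f.round(2),"hist",hist[-8:],"t",s["t"],"gap",s["finger_gap"])
    return z,f
E
python3 - <<'E'
from act import *
# path check prep
qb=manip.ik(grasp('b')[0]+[0,0,.16],grasp('b')[1].as_quat())
p,rr=tcp_for_tail(tail_in_bin('red',-.001,.026-.14,.120),np.radians(12));q=manip.ik(p,rr.as_quat())
c=check([qb,q]);print(q.round(2),{k:c[k] for k in('cap','tail','bl','br','wr')})
pick('b'); snap("wrist","w3");snap("scene","s3")
E
```

```text
[ 0.07  0.36  2.32  2.95  0.77 -1.48] {'cap': ([0.57, -0.12, 0.16], [0.63, 0.26, 0.31]), 'tail': ([0.42, -0.14, 0.12], [0.59, 0.26, 0.17]), 'bl': ([0.51, -0.22, 0.17], [0.62, 0.15, 0.24]), 'br': ([0.47, -0.03, 0.21], [0.51, 0.29, 0.28]), 'wr': ([0.3, -0.12, 0.34], [0.53, 0.1, 0.48])}
gap 0.015804650637792444 tcp [ 0.535  -0.1213  0.0044] t 6.3833
lifted gap 0.015378461062284358 7.175
```

View pics/s3.png

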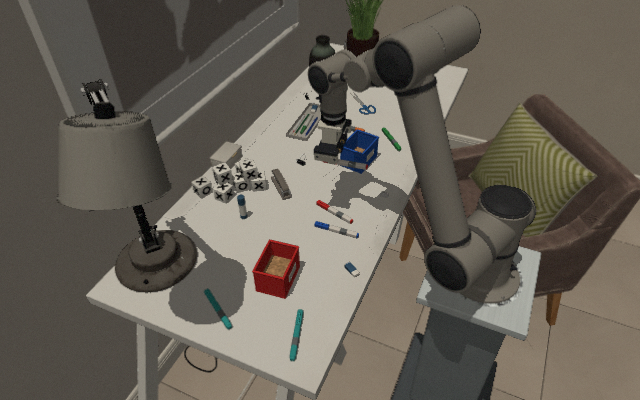

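View pics/w3.png

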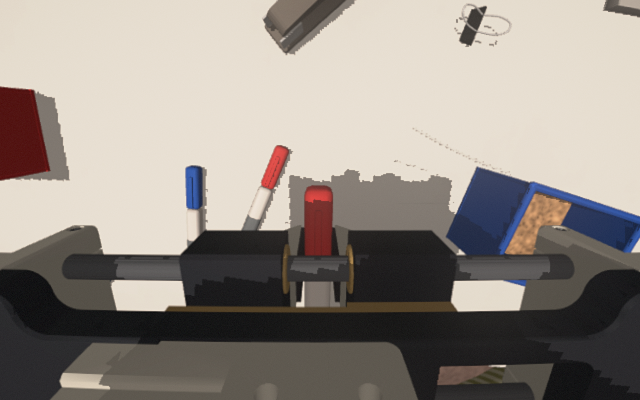

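The scene view shows marker b gone from the desk. In the wrist view its cap is centred in the jaws at (318,215), with blue and marker a undisturbed at (194,190) and (268,180).

Run:
```python
from act import *
ready('b',.026,12,dy=-.14)
snap("scene","s4a")
r=lean(np.radians(12),TH)
manip.move_linear(tcp_for_tail(tail_in_bin('red',-.001,.026,.120),np.radians(12))[0],max_speed=.25)
snap("scene","s4");print(T())
```

```text
ready t 9.775
10.5833
```

View pics/s4.png

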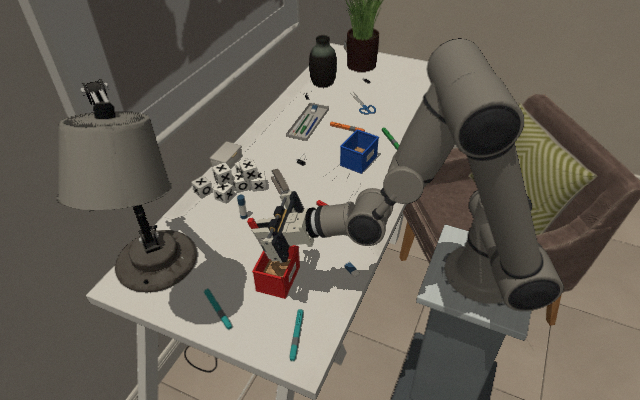

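The marker is held cap up, with the cap at (252,224), above the red bin at (276,268). Next is the guarded descent.

Run:
```python
from act import *
z,f=lower('red',-.001,.026,12,.046,.004)
print(manip.get_state()["tool_pos"],tcp_for_tail(tail_in_bin('red',-.001,.026,z),np.radians(12))[0])
snap("scene","s5")
```

```text
lower end z 0.029 f [0.9  0.91 5.4 ] hist [-1.0, -1.4, -1.0, -1.2, 0.2, -1.0, 1.2, 5.4] t 15.7 gap 0.01534488371661608
[0.57722912 0.29882876 0.13670963] [0.57668829 0.29864347 0.13569657]
```

```bash
python3 - <<'E'
from act import *
az=np.radians(12)
manip.move_linear(tcp_for_tail(tail_in_bin('red',-.001,.026,.033),az)[0],max_speed=.05)
z,f=lower('red',.007,.026,12,.033,.026,thr=2.0)
s=manip.get_state();print(s["ft_force"])
snap("scene","s6");snap("top","t6")
E
python3 -c "
import cv2
I=cv2.imread('pics/s6.png');cv2.imwrite('pics/s6c.png',cv2.resize(I[180:310,220:350],None,fx=4.5,fy=4.5,interpolation=cv2.INTER_CUBIC))"
```

```text
lower end z 0.029 f [ 0.31 -0.35  5.43] hist [-0.8, -0.4, 1.6, 5.4] t 17.35 gap 0.01589451669231084
[-0.17709857  0.1889656   5.43911206]
```

View pics/s6c.png

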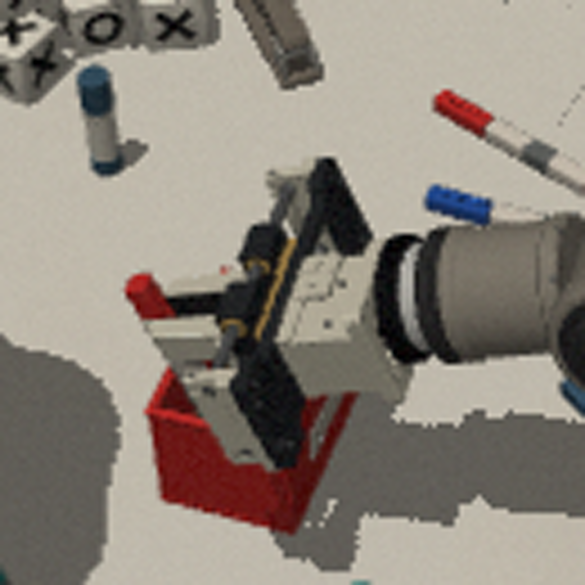

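The marker is upright with its cap above the rim at crop (147,295), touching the floor with a steady 5.4 N upward and almost no side force. I'll release it.

```bash
cat >> act.py <<'E'
def release(open_=.036):
    s=manip.get_state();p=s["tool_pos"];r=R.from_quat(s["tool_rot"])
    manip.gripper_to(open_)
    print("opened",manip.get_state()["finger_gap"],T())
    manip.move_linear(p-r.apply([0,0,.09]),max_speed=.12)
    print("backed",T())
E
python3 - <<'E'
from act import *
release()
snap("scene","s7");snap("top","t7");snap("wrist","w7")
E
python3 -c "
import cv2,numpy as np
I=cv2.imread('pics/s7.png');J=cv2.imread('pics/t7.png');f=lambda a:cv2.resize(a,None,fx=4,fy=4,interpolation=cv2.INTER_CUBIC)
cv2.imwrite('pics/s7c.png',np.hstack([f(I[190:310,230:330]),f(J[140:260,180:280])]))"
```

```text
opened 0.035874518839636285 18.025
backed 18.925
```

View pics/s7c.png

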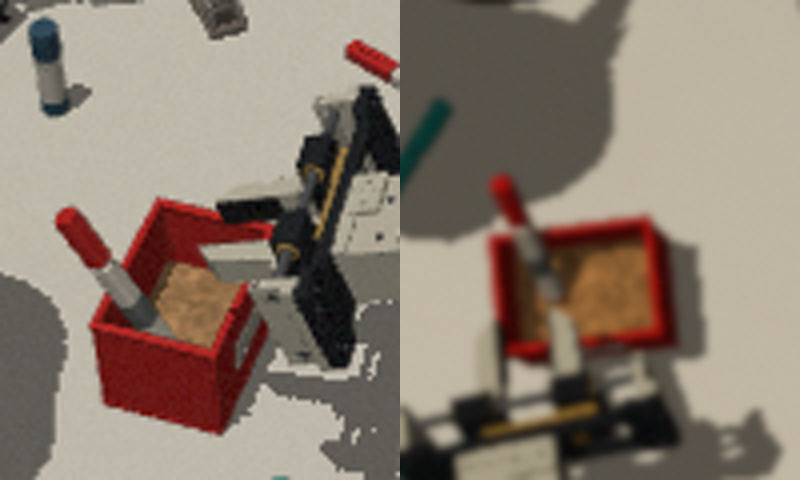

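View pics/w7.png

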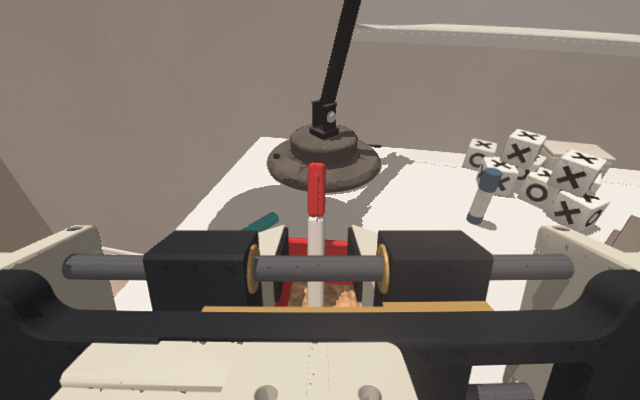

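The first red marker leans cap up on the back rim near the +y corner, with its cap at crop (85,235), and the bin has not moved. Next is red marker a.

Run:
```python
from act import *
s=manip.get_state();p=s["tool_pos"];print(p)
for nm in('a',):
    q1=manip.ik(p+[-.02,0,.08],s["tool_rot"]); g,r=grasp(nm); q2=manip.ik(g+[0,0,.1],r.as_quat())
    print(q1,q2)
    if q1 is not None:
        c=check([q1,q2]);print({k:c[k] for k in c if k not in('cap','tail','el')})
q1=s["qpos"];c=check([q1,q2],9);print({k:c[k] for k in c if k not in('cap','tail','el')})
for t in np.linspace(0,1,6): print(pts(q1+(q2-q1)*t)['tcp'].round(2),pts(q1+(q2-q1)*t)['bl'].round(2),pts(q1+(q2-q1)*t)['br'].round(2))
```

```text
[0.50289139 0.28219457 0.16711388]
[ 0.59203306  0.27414741  2.35982075  3.67441006  0.76340995 -1.83658598] [-2.68216535e-01  4.99152588e-01  1.64594376e+00 -4.44089210e-16
  9.96496302e-01  1.56437918e+00]
{'tcp': ([0.48, -0.07, 0.1], [0.55, 0.42, 0.32]), 'wr': ([0.19, -0.07, 0.36], [0.54, 0.22, 0.42]), 'bl': ([0.43, -0.15, 0.14], [0.55, 0.31, 0.26]), 'br': ([0.39, 0.03, 0.17], [0.52, 0.44, 0.34]), 'cam': ([0.37, -0.09, 0.26], [0.62, 0.28, 0.43]), 'ub': ([0.38, -0.17, 0.22], [0.57, 0.24, 0.35]), 'ub2': ([0.34, 0.01, 0.25], [0.6, 0.37, 0.42])}
{'tcp': ([0.5, -0.07, 0.1], [0.54, 0.44, 0.24]), 'wr': ([0.21, -0.07, 0.28], [0.54, 0.22, 0.42]), 'bl': ([0.45, -0.15, 0.11], [0.53, 0.34, 0.17]), 'br': ([0.41, 0.03, 0.15], [0.52, 0.44, 0.28]), 'cam': ([0.39, -0.09, 0.25], [0.62, 0.28, 0.34]), 'ub': ([0.4, -0.17, 0.19], [0.56, 0.25, 0.26]), 'ub2': ([0.36, 0.01, 0.25], [0.6, 0.37, 0.36])}
[0.5  0.28 0.17] [0.45 0.17 0.15] [0.41 0.36 0.15]
[0.54 0.4  0.22] [0.52 0.29 0.16] [0.43 0.44 0.24]
[0.52 0.44 0.23] [0.52 0.34 0.16] [0.41 0.43 0.28]
[0.5  0.37 0.18] [0.5  0.26 0.12] [0.42 0.36 0.27]
[0.51 0.2  0.11] [0.48 0.08 0.11] [0.46 0.24 0.21]
[ 0.54 -0.07  0.1 ] [ 0.47 -0.15  0.17] [0.52 0.03 0.17]
```

Run:
```python
from act import *
s=manip.get_state();p=s["tool_pos"]
w=np.array([.48,.03,.23]); q1=manip.ik(w,s["tool_rot"]); g,r=grasp('a'); q2=manip.ik(g+[0,0,.06],r.as_quat())
print(q1)
for t in np.linspace(0,1,9): k=pts(q1+(q2-q1)*t);print(*[k[j].round(2) for j in('tcp','bl','br')])
manip.move_linear(w,max_speed=.3);print(T())
pick('a');snap("scene","s8")
```

```text
[-0.58219531  0.22557948  2.63374026  2.24969295  1.0328648  -1.33793603]
[0.48 0.03 0.23] [ 0.43 -0.08  0.21] [0.39 0.11 0.21]
[0.49 0.08 0.22] [ 0.46 -0.03  0.19] [0.39 0.14 0.23]
[0.49 0.12 0.2 ] [0.46 0.01 0.16] [0.38 0.16 0.24]
[0.48 0.14 0.17] [0.45 0.02 0.13] [0.38 0.17 0.23]
[0.47 0.13 0.14] [0.44 0.02 0.11] [0.38 0.16 0.22]
[0.46 0.1  0.11] [ 0.43 -0.01  0.09] [0.4  0.14 0.2 ]
[0.47 0.06 0.08] [ 0.43 -0.06  0.09] [0.43 0.11 0.18]
[ 0.5  -0.    0.06] [ 0.44 -0.11  0.11] [0.47 0.08 0.15]
[ 0.54 -0.07  0.06] [ 0.47 -0.15  0.13] [0.52 0.03 0.13]
20.5833
gap 0.015784993362271908 tcp [ 0.537  -0.0684  0.0044] t 24.4083
lifted gap 0.015470913246575867 25.2
```

```bash
python3 - <<'E'
from act import *
ready('a',-.028,12,bx=.007,dy=-.12)
manip.move_linear(tcp_for_tail(tail_in_bin('red',.007,-.028,.120),np.radians(12))[0],max_speed=.25)
z,f=lower('red',.007,-.028,12,.037,.022)
snap("scene","s9");snap("wrist","w9")
E
python3 -c "
import cv2
I=cv2.imread('pics/s9.png');cv2.imwrite('pics/s9c.png',cv2.resize(I[180:310,220:350],None,fx=4.5,fy=4.5,interpolation=cv2.INTER_CUBIC))"
```

```text
ready t 27.7667
lower end z 0.03 f [ 0.24 -1.43  2.7 ] hist [-0.4, -0.3, -0.4, -0.5, 0.3, -0.6, 2.7] t 31.0917 gap 0.01562756974379675
```

View pics/s9c.png

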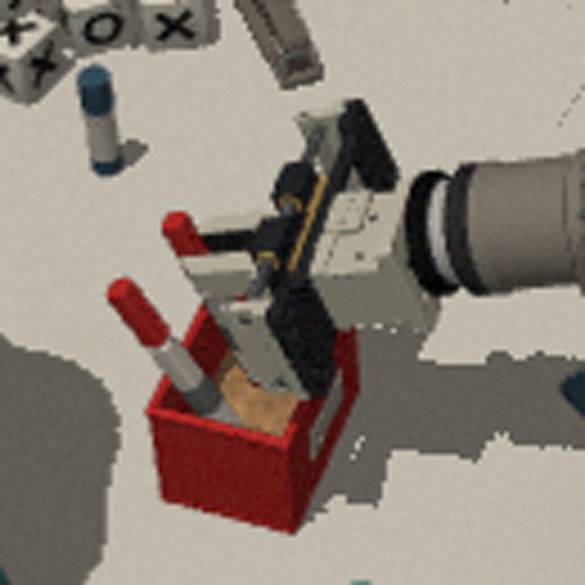

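View pics/w9.png

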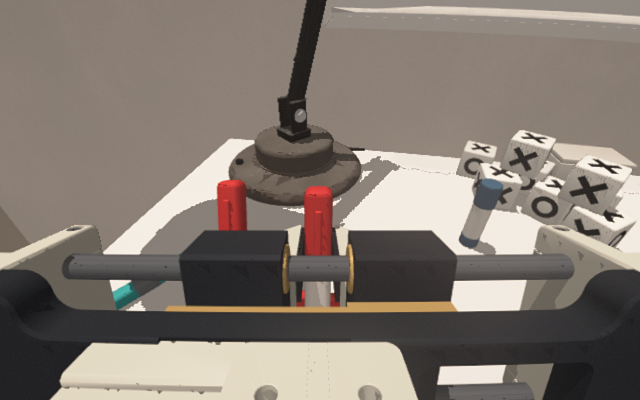

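Both red caps show side by side in the wrist view, at (231,205) and (318,215). The floor contact came at the same height as the first, so I'll release.

```bash
python3 - <<'E'
from act import *
release(.032)
s=manip.get_state()
snap("scene","s10");
w=np.array([.46,.10,.23]); q1=manip.ik(w,s["tool_rot"]); g,r=grasp('bl'); q2=manip.ik(g+[0,0,.06],r.as_quat())
for t in np.linspace(0,1,9): k=pts(q1+(q2-q1)*t);print(*[k[j].round(2) for j in('tcp','bl','br')])
w=np.array([.48,.0,.23]); q1=manip.ik(w,s["tool_rot"])
print()
for t in np.linspace(0,1,9): k=pts(q1+(q2-q1)*t);print(*[k[j].round(2) for j in('tcp','bl','br')])
c=imaging.read_camera("top")
# re-check blue marker: cap in top+scene
S=imaging.read_camera("scene")
for cc in(c,S):
  for a,ce,bb,_ in blobs(cc,'blue',5):
    P=plane(cc,[ce],.012)[0]
    if abs(P[1])<.15: print(a,P.round(4))
E
python3 -c "
import cv2
I=cv2.imread('pics/s10.png');cv2.imwrite('pics/s10c.png',cv2.resize(I[180:310,220:350],None,fx=4.5,fy=4.5,interpolation=cv2.INTER_CUBIC))"
```

```text
opened 0.031999864220226326 31.7167
backed 32.6167
[0.46 0.1  0.23] [ 0.41 -0.01  0.21] [0.37 0.18 0.21]
[0.47 0.17 0.23] [0.44 0.06 0.19] [0.37 0.23 0.23]
[0.47 0.22 0.21] [0.45 0.11 0.17] [0.35 0.26 0.24]
[0.45 0.25 0.19] [0.44 0.14 0.14] [0.34 0.27 0.24]
[0.43 0.25 0.15] [0.42 0.13 0.12] [0.33 0.26 0.23]
[0.42 0.22 0.12] [0.41 0.1  0.1 ] [0.34 0.24 0.21]
[0.43 0.17 0.08] [0.41 0.05 0.09] [0.36 0.21 0.18]
[0.45 0.1  0.06] [ 0.43 -0.02  0.1 ] [0.4  0.16 0.15]
[0.5  0.02 0.06] [ 0.47 -0.08  0.13] [0.45 0.11 0.13]

[0.48 0.   0.23] [ 0.43 -0.11  0.21] [0.39 0.08 0.21]
[0.48 0.06 0.21] [ 0.45 -0.05  0.18] [0.38 0.12 0.22]
[0.47 0.11 0.19] [ 0.45 -0.01  0.15] [0.36 0.15 0.22]
[0.45 0.14 0.16] [0.43 0.02 0.12] [0.35 0.16 0.22]
[0.43 0.14 0.13] [0.41 0.02 0.1 ] [0.34 0.16 0.21]
[0.42 0.12 0.1 ] [0.4  0.   0.09] [0.35 0.15 0.19]
[0.43 0.09 0.07] [ 0.41 -0.03  0.09] [0.37 0.14 0.17]
[0.45 0.06 0.06] [ 0.43 -0.06  0.11] [0.4  0.13 0.15]
[0.5  0.02 0.06] [ 0.47 -0.08  0.13] [0.45 0.11 0.13]
43 [0.508  0.0207 0.012 ]
```

View pics/s10c.png

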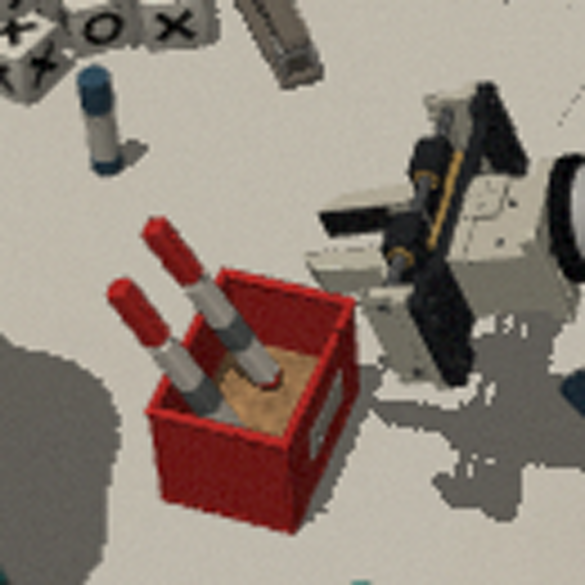

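Both red markers stand in the red bin, leaning cap up on the back rim, with caps at crop (172,250) and (135,310). Next is the blue marker.

Run:
```python
from act import *
manip.move_linear([.48,.0,.23],max_speed=.3);print(T())
pick('bl');snap("wrist","w11")
s=manip.get_state();q1=s["qpos"]
for by in(0,):
    p,rr=tcp_for_tail(tail_in_bin('blue',-.001,by,.120),np.radians(-8));q=manip.ik(p,rr.as_quat())
    for t in np.linspace(0,1,9): k=pts(q1+(q-q1)*t);print(*[k[j].round(2) for j in('tcp','tail','bl','br')])
```

```text
34.1167
gap 0.015554358465918728 tcp [0.5003 0.0194 0.0044] t 37.725
lifted gap 0.015588409647476927 38.5167
[0.5  0.02 0.16] [0.38 0.01 0.17] [ 0.46 -0.08  0.23] [0.45 0.11 0.23]
[0.5  0.03 0.15] [0.38 0.02 0.15] [ 0.47 -0.08  0.19] [0.45 0.1  0.23]
[0.51 0.03 0.15] [0.4  0.02 0.13] [ 0.48 -0.09  0.17] [0.45 0.09 0.24]
[0.54 0.02 0.16] [0.43 0.01 0.12] [ 0.51 -0.1   0.16] [0.46 0.06 0.24]
[ 0.57 -0.02  0.17] [ 0.47 -0.02  0.11] [ 0.53 -0.14  0.16] [0.48 0.03 0.24]
[ 0.6  -0.08  0.19] [ 0.51 -0.07  0.11] [ 0.55 -0.19  0.17] [ 0.5  -0.02  0.24]
[ 0.61 -0.16  0.21] [ 0.54 -0.15  0.12] [ 0.56 -0.27  0.18] [ 0.52 -0.09  0.23]
[ 0.6  -0.26  0.22] [ 0.55 -0.24  0.12] [ 0.53 -0.35  0.2 ] [ 0.52 -0.17  0.23]
[ 0.57 -0.36  0.23] [ 0.53 -0.35  0.12] [ 0.48 -0.44  0.21] [ 0.51 -0.26  0.21]
```

View pics/w11.png

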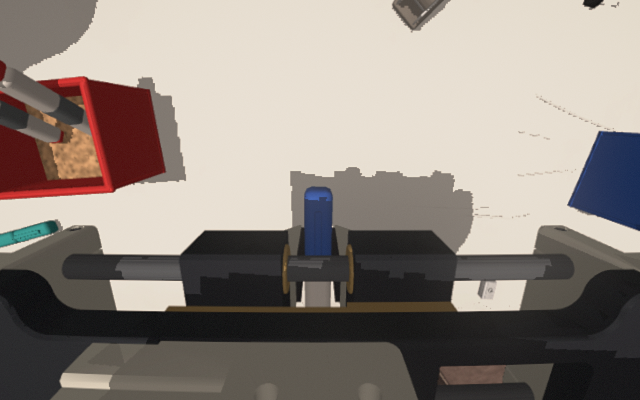

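The blue cap is centred in the jaws at (318,220), and both red markers still stand in the red bin at left. I'll carry it to the blue bin and lower it.

```bash
python3 - <<'E'
from act import *
ready('bl',0,-8)
z,f=lower('blue',-.001,0,-8,.042,.003,step=.0013)
snap("scene","s12")
E
python3 -c "
import cv2
I=cv2.imread('pics/s12.png');cv2.imwrite('pics/s12c.png',cv2.resize(I[90:210,290:410],None,fx=4.5,fy=4.5,interpolation=cv2.INTER_CUBIC))"
```

```text
ready t 40.5917
lower end z 0.016 f [-0.93 -2.01  4.68] hist [-0.5, -0.6, -0.9, -0.0, -0.7, -0.6, 0.7, 4.7] t 46.4917 gap 0.015561386857570306
```

View pics/s12c.png

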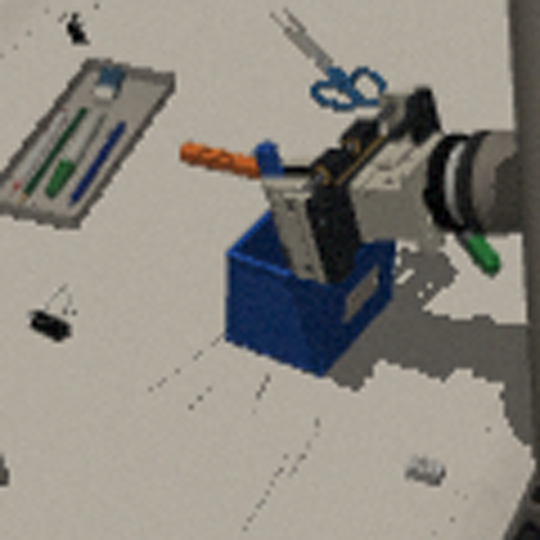

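```bash
python3 - <<'E'
from act import *
az=np.radians(-8)
manip.move_linear(tcp_for_tail(tail_in_bin('blue',-.001,0,.020),az)[0],max_speed=.05)
z,f=lower('blue',.003,0,-8,.020,.012)
release(.036)
s=manip.get_state()
manip.move_linear(s["tool_pos"]+[-.03,0,.08],max_speed=.25);print(T())
snap("scene","s13");snap("top","t13")
E
python3 -c "
import cv2,numpy as np
I=cv2.imread('pics/s13.png');J=cv2.imread('pics/t13.png');f=lambda a:cv2.resize(a,(390,390),interpolation=cv2.INTER_CUBIC)
cv2.imwrite('pics/s13c.png',np.hstack([f(I[100:190,310:400]),f(J[150:260,370:480])]))"
```

```text
lower end z 0.017 f [ 0.09 -0.36  2.57] hist [0.5, -0.2, 2.6] t 47.8917 gap 0.015975306171207765
opened 0.03572784747253028 48.4667
backed 49.3667
49.8583
```

View pics/s13c.png

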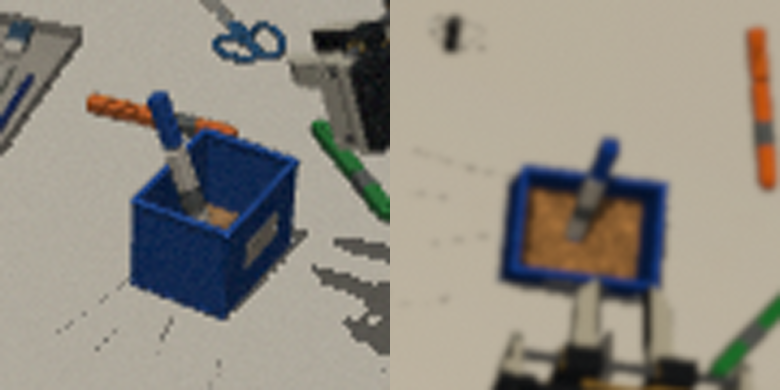

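View pics/s13.png

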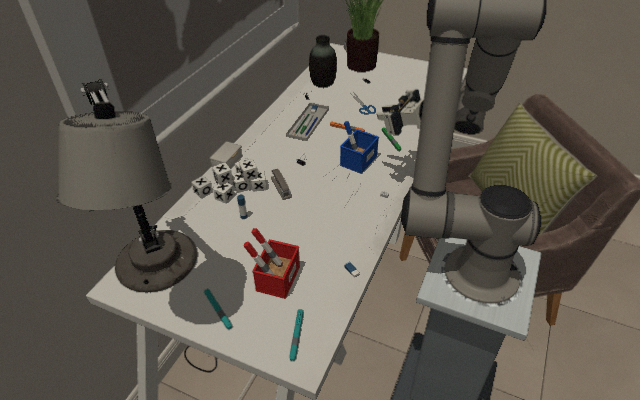

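View pics/t13.png

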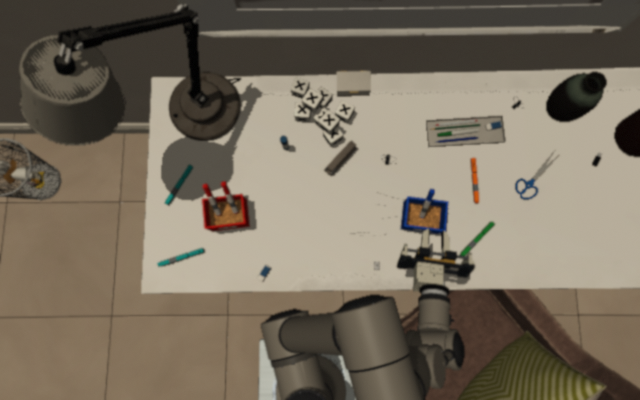

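All three markers stand cap up. In the scene view the red caps are at (250,247) and (258,236) and the blue cap is at (349,128). The bins, bystanders and look-alikes are at the same pixels as before, and the gripper is clear.

Run:
```python
from act import *
a=cv2.imread("pics/scene0.png").astype(int);b=cv2.imread("pics/s13.png").astype(int)
d=np.abs(a-b).max(2)>60
print("changed px red bin lower half",d[270:298,254:298].sum(),"blue bin lower",d[155:172,342:378].sum())
s=manip.get_state();print(s["tool_pos"],s["ft_force"].round(2),s["t"])
manip.hand_in()
```

```text
changed px red bin lower half 3 blue bin lower 0
[ 0.45950188 -0.34846357  0.23381561] [ 0.42 -0.63 -0.65] 49.9583
the job is handed in; nothing more can be done
```

All three markers are sorted: both red-capped ones stand in the red bin and the blue-capped one in the blue bin, each leaning cap up on the back rim. I handed the job in at about 50 s of the 72 s allowed.

- **Lowering:** I lowered each marker in steps of about 1 mm until I felt 2.6 to 5.4 N, then let go. The red bin's floor came out at about 27 mm and the blue bin's at about 14 mm, both within the stated 8 to 34 mm. The two red markers touched within 1 mm of each other.
- **Last checks:** Comparing first and last scene pictures, almost no pixels changed on the bins (3 on the red, 0 on the blue). By eye, the bystanders and look-alikes are where they were. The gripper was well clear, with the force reading within noise.
- **Disagreements:** The blue marker's first height reading was low (5 mm instead of about 10 mm) because the arm's shadow cut its colour mask. I took its position from the other views, and the grasp came out centred. My direction readings for the markers also differed, by 1 to 2° for the reds and up to 9° for the shadowed blue, which the grasps tolerated.

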